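# Eject a tea tin and trap it on the chute

## Robot

A 6-joint arm with a two-finger parallel gripper is mounted at the origin on the work surface. World frame = base frame: x ahead of the robot, y to its left, z up, the work surface at z = 0. Lengths are in m, angles in rad, forces in N, time in s.
With the tool pointing down it reaches from about 0.375 to 0.975 m from the base axis. Payload 3.8 kg.
Tool frame: the origin (TCP) lies midway between the tips of the shut fingers; the grasp point (between the pads) lies 19 mm behind it; z points along the fingers, y is the direction in which the jaws open and shut (so a half turn about z gives the same grasp; the last joint's range is limited). The gripper opens to 85 mm and grips with 20 to 120 N. Pads are 22 mm wide; open, the fingers measure 114 mm over their backs; the gripper's body (76 mm by 85 mm) begins 54 mm behind the grasp point. The pads swing forward as they close: fully open they stand 13 mm farther back than shut.
Start: joints at [-1.259, 0.264, 1.604, -0, 1.274, -0.037], TCP at [0.231, -0.634, 0.231] pointing down, gripper open.
Joint ranges: [-2.63, 2.63], [-0.94, 2.18], [0.31, 2.57], [-1.31, 4.45], [0, 2.66], [-2.55, 2.55]. Speed limits (rad/s): [2.57, 2.57, 3.14, 3.14, 3.14, 3.14].

## Interface

Orientations are given as a rotation vector (axis times angle).
In Python, from workcell import bot gives the robot as it stands.
- The arm moves only by the shell command python3 -m inch 'ROWS' [FORCE]. ROWS is JSON, a list of rows, each an object of numbers: "dx", "dy", "dz": the shift along the tool's x, y, z in m; "ax", "ay", "az": the turn, a rotation vector about the tool's x, y, z in degrees; "fingers": the opening, from -1 (shut) to 1 (fully open). A call has 1 to 20 rows; each row is the pose to reach, as a shift and turn from the pose measured when the call began, along the tool's axes at that moment; what a row does not reach only later rows make up. A row lasts 1/8 s, in which the tool goes at most 62.5 mm and 10.7 degrees, less where a joint would pass 70% of its speed; a pose out of reach is approached as far as the arm can. A call with a gripper value outside its range is refused whole. The fingers move at their own pace and stop on an object; FORCE is the grip in N (left out, the last holds). Time passes only in rows, so rows that repeat a pose let the fingers close. It gives the time, the measured TCP pose, the force and the opening at its end, in the units of the state.
- bot.read_state(): the state, without advancing time (a new reading comes with each control period).
- bot.read_camera(name): name is "scene" or "top" or "wrist"; returns (picture, depth): 400x640x3 uint8, blue, green, red; 400x640 float32, m along the optical axis (not along the pixel's ray), 0 where there is no reading.
- bot.get_calibration(name): a dict with "intrinsics" (3x3 intrinsics, pixels), "view" (4x4, takes a point from world to camera coordinates). Camera axes: x right, y down, z forward; pixel columns grow to the right and rows downward; lengths in m; the calibration is good to about 2 mm. A picture is of the moment at which its call begins: read the wrist's pose just before it. get_calibration takes no time and is no camera call; for the wrist camera it gives the pose at the moment of the call.
- bot.finish_job(): hands the job in, once; it reports no verdict.
Trained networks look in the newest picture that a camera, given by its name, has taken for a name from the list of things; names that differ only in an ending like _2 or _b are one class to them, and where a whole thing is asked for, a point or a joint stands for the part that bears it (a point fixed in the world has none). Each returns a list of dicts, best first, with "p" (0 to 1); they miss things now and then, are a little off and sometimes report something else, mostly with a low value. They report only what shows in the picture. A call takes as long as a camera call. They do not tell look-alikes from the thing itself.
- bot.masks_of(camera, thing): "region" (400x640 bool, what is visible of it) and "box" ([left, top, right, bottom] in pixels, round what is visible of it).
The state is a dict: "time": time; "q": joint angles; "joint_vel": joint speeds; "joint_torque": joint torques, N m; "tool_pos": TCP position; "tcp_rot": TCP orientation; "wrist_force": force on the tool from outside, world axes, zero at the start; "torque": the same for the moment, N m; "width": opening from 0.0 (shut) to 1.0 (fully open).
Only numpy, scipy, OpenCV 4.12 (cv2) and the standard library are available. Lean on these libraries where they do the work, as an engineer would, in place of code of your own. Each camera call takes 0.05 s, during which the arm holds its last target. There are 200 camera calls.

## Task

Let the next tea tin out of the dispenser: press the dispenser's key down with one finger while the other finger stands in the chute, so that the tin that pops out is trapped against that finger on the slope before it slides away. Do not pick up or carry the tin, and leave the other things on the table alone. Finish while still holding the tin like that: at rest on the chute, leaning against the finger.

Things in the scene. Friction and masses are not known exactly. Their poses are not given: they have to be found in the camera images.
- dispenser: Tea-tin dispenser fixed to the table: wooden base plate 245 x 150 x 8 mm carrying a tin cradle, a sloping chute and a key. Origin on the table, on the centre line (y = 0) of cradle and chute; z up. +x points to the closed back, -x is the way the tin pops out and slides, +y is the side of the key. Highest point 92 mm.
- gate (a point): Centre of the gate's foot, on the cradle floor (62 mm above the table, dispenser x = +32 mm). The level cradle, walls to 88 mm, clear cover over its rear, lies behind it. The 7 mm high, 4 mm thick steel gate holds the tin against a spring pusher. It is one piece with the key: about 7 mm of key travel frees the tin, which is kicked out at about 0.5 m/s.
- chute (a point): Frame at the chute's upper end, on its floor and centre line (dispenser x = +30 mm, z = 62 mm); x axis down the slope along the floor, z square to the floor, up. Polished aluminium, 20 degrees steep, floor from x = 0 to the open end at x = 133 mm. Channel 54 mm wide, side walls 4 mm thick and 15 mm high. An unhindered tin slides off the end in under a second.
- catch (a point): Point on the chute's floor and centre line straight beside the key (dispenser x = -45 mm, y = 0, 35 mm above the table), 70 mm sideways from the key's centre. A finger standing here, while the other is on the key, meets the tin; the tin then rests with its origin about 35 to 42 mm down the slope. Between chute wall and key there is only the key's link bar, lower than the key.
- key_top (a point): Centre of the top of the key, a black 30 x 30 mm pad on a wooden pedestal (40 x 40 mm, top 40 mm above the table) at dispenser x = -45 mm, y = +70 mm; moves with the key. 53 mm above the table when up, 43 mm fully down: a level finger in the chute then ends 8 mm above the chute floor, and about 20 mm below the top edge of the arriving tin.
- key (a joint): Travel of the key in m: 0 up, 0.010 fully down. Pressed straight down against a spring: about 2 N to start, 5 N fully down, where it meets a hard stop. It springs up when let go.
- tin: The tea tin to be let out: flat square steel tin 50 x 50 x 24 mm, about 90 g, paper square on the lid. Origin at the centre of its underside, z up through the lid. At the start it sits level in the cradle behind the gate, at x = +59.5 mm in the dispenser's frame.
- spare_tin: Bystander, loose: another tin just like it, 50 x 50 x 24 mm, standing on the table near the chute's lower end. Origin at the centre of its underside.
- cup: Bystander, loose: white ceramic cup without handle, 82 mm across, 95 mm tall, beside the dispenser away from the key. Origin at the centre of its underside.
- spoon: Bystander, loose: teaspoon 140 mm long lying on the table on the key's side. Origin under its middle, x axis along it.
- plate: Bystander, loose: white plate 150 mm across, 20 mm tall, beyond the dispenser. Origin at the centre of its underside.
- candle: Bystander, loose: amber candle jar 60 mm across, 65 mm tall, on the key's side towards the dispenser's back. Origin at the centre of its underside.
- remote: Bystander, loose: black remote control 150 x 42 x 18 mm lying on the table at the robot's left. Origin at the centre of its underside, x axis along it.
Not all that is in view belongs to the job. Leave any blue or yellow look-alike of the tin alone.

How it is judged:
On the way, in this order (a step that is already met when the one before it is completed fails the run):
1. the key is pressed down (value of joint key above 0.005 m).
2. the popped tin is stopped on the chute by a finger and lies still against it (x of tin in the frame of chute between 0.025 and 0.11 m and y of tin in the frame of chute between -0.01 and 0.01 m and z of tin in the frame of chute between -0.006 and 0.006 m and angle between the z axis of chute and the z axis of tin, either way round below 0.12 rad and contact force between the fingers and tin above 0.03 N and linear speed of tin below 0.02 m/s), for 0.3 s.
At the end, for the whole second after the job is handed in: The tin lies flat (within 6 mm and 7 degrees) on the sloping chute floor, wholly clear of the cradle and above the chute's lower end (its origin 25 to 110 mm down the slope), at rest, with a finger touching it (over 0.03 N) (all of step 2); the arm keeps its last pose, push and grip.
It fails at once if the tin slides off the end of the chute (x of tin in the frame of chute above 0.125 m).
It fails at once if the tin is lifted or carried off the chute (z of tin in the frame of chute above 0.025 m or y of tin in the frame of chute above 0.02 m or y of tin in the frame of chute below -0.02 m).
It fails at once if another thing on the table is moved by more than 15 mm (distance of any of spare_tin, cup, spoon, plate, candle, remote from where it was at the start of the episode above 0.015 m).
It also fails if it takes over 32 s, if anything falls off the work surface, if the arm or the gripper's body presses on something with over 40 N, if the wrist force passes 120 N, or if a joint passes its speed limit or range.

## Working session

There is one attempt and no reset: what is moved stays moved. The work goes in short steps, Python scripts to look and compute and a shell command to move; the robot and the scene stay as the last step left them, time stands still between calls to the robot, and variables do not carry over. Pictures are saved under pics/ and viewed, about 8 in all and at most 12, crops included, and the job is handed in when it is done.

```bash
mkdir -p pics
cat > h.py <<'E'
import numpy as np,cv2
from workcell import bot
def world(cam,depth,region):
    c=bot.get_calibration(cam);K=np.array(c["intrinsics"]);V=np.linalg.inv(np.array(c["view"]))
    v,u=np.nonzero(region&(depth>0));d=depth[v,u]
    p=np.c_[(u-K[0,2])*d/K[0,0],(v-K[1,2])*d/K[1,1],d,np.ones(len(d))]
    return (p@V.T)[:,:3]
E
python3 - <<'E'
from h import *
s=bot.read_state();print(s["time"],s["tool_pos"],s["tcp_rot"],s["width"],s["wrist_force"])
for cam in("top","scene"):
    im,d=bot.read_camera(cam);cv2.imwrite(f"pics/{cam}0.png",im);np.save(f"pics/{cam}0.npy",d)
    for t in("dispenser","key_top","tin","chute"):
        for m in bot.masks_of(cam,t)[:3]:
            w=world(cam,d,m["region"]);print(cam,t,round(m["p"],2),np.round(m["box"]),np.round(np.median(w,0),3) if len(w) else 0)
E
```

```text
0.0 [ 0.2304798  -0.63363536  0.22991875] [-3.09169332e+00 -5.44781932e-01  4.94047070e-04] 0.9985732532362389 [-0.39809435  0.15064283  0.22404449]
top dispenser 0.79 [290. 133. 380. 231.] [ 0.572 -0.024  0.011]
top key_top 0.66 [304. 162. 358. 194.] [0.556 0.027 0.052]
top tin 0.69 [238. 156. 260. 178.] [0.609 0.205 0.024]
top tin 0.68 [412. 243. 434. 269.] [ 0.376 -0.245  0.023]
top tin 0.67 [344. 158. 369. 180.] [ 0.598 -0.067  0.086]
top chute 0.78 [293. 129. 380. 233.] [ 0.572 -0.023  0.011]
scene dispenser 0.58 [269. 187. 330. 258.] [ 0.632 -0.035  0.016]
scene key_top 0.55 [303. 193. 320. 220.] [0.559 0.028 0.05 ]
scene tin 0.86 [197. 190. 219. 206.] [ 0.386 -0.249  0.024]
scene tin 0.77 [365. 193. 389. 213.] [0.617 0.202 0.024]
scene tin 0.62 [191. 274. 220. 300.] [ 0.697 -0.333  0.024]
scene chute 0.58 [270. 192. 330. 257.] [ 0.633 -0.036  0.016]
```

Run:
```python
import cv2,numpy as np
a=cv2.imread("pics/top0.png")[100:280,210:450];b=cv2.imread("pics/scene0.png")[150:330,180:420]
cv2.imwrite("pics/v1.png",np.vstack([cv2.resize(a,None,fx=3.3,fy=3.3,interpolation=2)]))
```

```text
(no output)
```

View pics/v1.png

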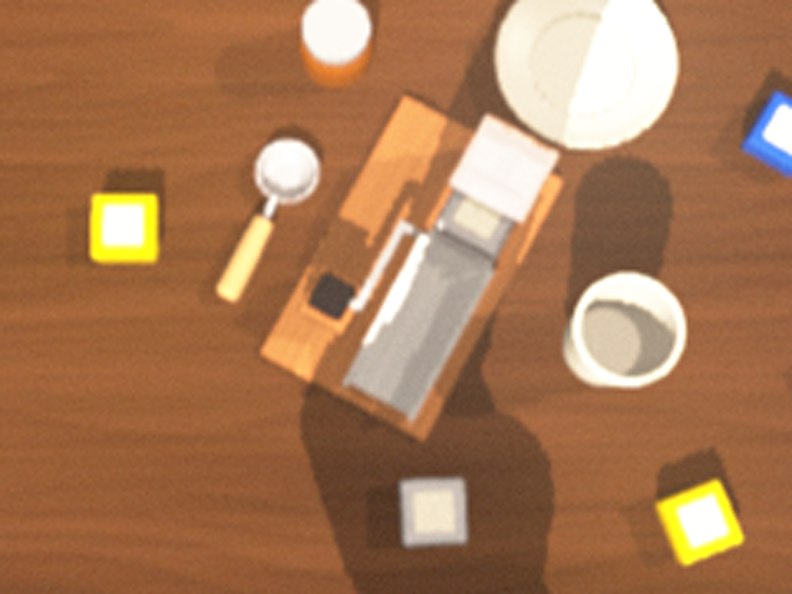

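The view shows the dispenser with its chute at about (420,320) and the key at (331,295). The exit faces the robot, towards the grey spare tin at (434,512). Next I'll work out the hover move.

```bash
cat >> h.py <<'E'
from scipy.spatial.transform import Rotation as Rn
def delta(xyz,yangle):
    """tool-axes shift and turn to TCP xyz pointing down with tool y at yangle (deg, world)"""
    s=bot.read_state();R=Rn.from_rotvec(s["tcp_rot"]);a=np.radians(yangle)
    y=np.array([np.cos(a),np.sin(a),0]);z=np.array([0,0,-1.]);T=Rn.from_matrix(np.c_[np.cross(y,z),y,z])
    print("d mm",np.round(1e3*R.inv().apply(np.array(xyz)-s["tool_pos"]),1),"turn deg",np.round(np.degrees((R.inv()*T).as_rotvec()),1))
E
python3 - <<'E'
from h import *
delta([.539,-.003,.24],60.7)
E
```

```text
d mm [ 505.5 -487.9   -8.7] turn deg [  -0.    -0.  -130.7]
```

```bash
python3 -m inch '[{"dx":0.1,"dy":-0.1,"dz":-0.03,"az":-20},{"dx":0.2,"dy":-0.2,"dz":-0.03,"az":-45},{"dx":0.3,"dy":-0.3,"dz":-0.03,"az":-80},{"dx":0.4,"dy":-0.4,"dz":-0.02,"az":-100},{"dx":0.505,"dy":-0.488,"dz":-0.009,"az":-131},{"dx":0.505,"dy":-0.488,"dz":-0.009,"az":-131},{"dx":0.505,"dy":-0.488,"dz":-0.009,"az":-131},{"dx":0.505,"dy":-0.488,"dz":-0.009,"az":-131},{"dx":0.505,"dy":-0.488,"dz":-0.009,"az":-131},{"dx":0.505,"dy":-0.488,"dz":-0.009,"az":-131},{"dx":0.505,"dy":-0.488,"dz":-0.009,"az":-131},{"dx":0.505,"dy":-0.488,"dz":-0.009,"az":-131},{"dx":0.505,"dy":-0.488,"dz":-0.009,"az":-131,"fingers":0.31},{"dx":0.505,"dy":-0.488,"dz":-0.009,"az":-131,"fingers":0.31},{"dx":0.505,"dy":-0.488,"dz":-0.009,"az":-131,"fingers":0.31},{"dx":0.505,"dy":-0.488,"dz":-0.009,"az":-131,"fingers":0.31}]' 30
python3 - <<'E'
from h import *
s=bot.read_state();print(s["time"],s["tool_pos"],s["tcp_rot"],s["q"],s["width"])
c=bot.get_calibration("wrist")
im,d=bot.read_camera("wrist");cv2.imwrite("pics/w1.png",im);np.save("pics/w1.npy",d)
np.savez("pics/w1c.npz",K=c["intrinsics"],V=c["view"])
for t in("dispenser","key_top","tin","chute"):
    for m in bot.masks_of("wrist",t)[:3]:
        w=world("wrist",d,m["region"]);print(t,round(m["p"],2),np.round(m["box"]),np.round(np.median(w,0),4) if len(w) else 0)
E
```

```text
0.5 [ 0.23066444 -0.63433804  0.23123604] [-3.09385721e+00 -5.45094019e-01  6.27215026e-05] [-1.25891496e+00  2.63940723e-01  1.60402997e+00 -2.94017695e-05
  1.27371011e+00 -3.69022151e-02] 0.9998178499770138invalid input at $[0]: expected keys dx, dy, dz, ax, ay, az, fingers
```

View pics/w1.png

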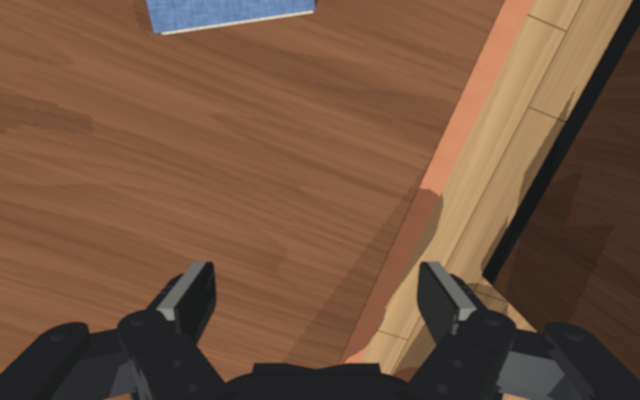

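The call was refused because every row needs all of its keys. The arm hasn't moved: the picture shows only the table edge and the fingers at (190,300) and (440,300).

```bash
python3 -m inch '[{"dx":0.1,"dy":-0.1,"dz":-0.03,"ax":0,"ay":0,"az":-20,"fingers":1},{"dx":0.2,"dy":-0.2,"dz":-0.03,"ax":0,"ay":0,"az":-45,"fingers":1},{"dx":0.3,"dy":-0.3,"dz":-0.03,"ax":0,"ay":0,"az":-80,"fingers":0.31},{"dx":0.4,"dy":-0.4,"dz":-0.02,"ax":0,"ay":0,"az":-100,"fingers":0.31},{"dx":0.505,"dy":-0.488,"dz":-0.009,"ax":0,"ay":0,"az":-131,"fingers":0.31},{"dx":0.505,"dy":-0.488,"dz":-0.009,"ax":0,"ay":0,"az":-131,"fingers":0.31},{"dx":0.505,"dy":-0.488,"dz":-0.009,"ax":0,"ay":0,"az":-131,"fingers":0.31},{"dx":0.505,"dy":-0.488,"dz":-0.009,"ax":0,"ay":0,"az":-131,"fingers":0.31},{"dx":0.505,"dy":-0.488,"dz":-0.009,"ax":0,"ay":0,"az":-131,"fingers":0.31},{"dx":0.505,"dy":-0.488,"dz":-0.009,"ax":0,"ay":0,"az":-131,"fingers":0.31},{"dx":0.505,"dy":-0.488,"dz":-0.009,"ax":0,"ay":0,"az":-131,"fingers":0.31},{"dx":0.505,"dy":-0.488,"dz":-0.009,"ax":0,"ay":0,"az":-131,"fingers":0.31},{"dx":0.505,"dy":-0.488,"dz":-0.009,"ax":0,"ay":0,"az":-131,"fingers":0.31},{"dx":0.505,"dy":-0.488,"dz":-0.009,"ax":0,"ay":0,"az":-131,"fingers":0.31},{"dx":0.505,"dy":-0.488,"dz":-0.009,"ax":0,"ay":0,"az":-131,"fingers":0.31},{"dx":0.505,"dy":-0.488,"dz":-0.009,"ax":0,"ay":0,"az":-131,"fingers":0.31}]' 30
python3 - <<'E'
from h import *
s=bot.read_state();print(s["time"],s["tool_pos"],s["tcp_rot"],s["q"],s["width"])
c=bot.get_calibration("wrist")
im,d=bot.read_camera("wrist");cv2.imwrite("pics/w2.png",im);np.save("pics/w2.npy",d)
np.savez("pics/w2c.npz",K=c["intrinsics"],V=c["view"])
for t in("dispenser","key_top","tin","chute"):
    for m in bot.masks_of("wrist",t)[:3]:
        w=world("wrist",d,m["region"]);print(t,round(m["p"],2),np.round(m["box"]),np.round(np.median(w,0),4) if len(w) else 0)
E
```

```text
time: 2.75
tool_pos: [0.5382, -0.0042, 0.2404]
tcp_rot: [0.791, 3.04, -0.0]
wrist_force: [0.9, 0.7, 0.3]
width: 0.654
2.75 [ 0.5382449  -0.0041641   0.24043549] [ 7.90814047e-01  3.04018290e+00 -1.93615154e-04] [-5.39039098e-02 -1.26589069e-03  1.88504563e+00 -1.77154130e-04
  1.25760267e+00 -1.11568373e+00] 0.6535716857897077
dispenser 0.72 [250. 103. 391. 350.] [ 0.5607 -0.0187  0.0242]
key_top 0.97 [267. 150. 377. 253.] [0.5566 0.0253 0.0509]
tin 0.96 [151. 373. 181. 400.] [ 0.6936 -0.3105  0.022 ]
tin 0.85 [  8. 123.  84. 186.] [ 0.3778 -0.2397  0.0223]
tin 0.64 [265. 249. 317. 290.] [ 0.5968 -0.064   0.0845]
chute 0.66 [244. 102. 388. 344.] [ 0.5607 -0.0183  0.0237]
chute 0.44 [ 96. 199. 207. 298.] [ 0.5176 -0.1972  0.065 ]
```

View pics/w2.png

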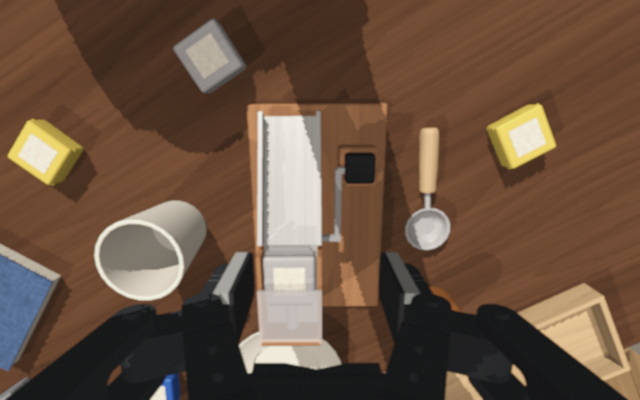

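The wrist view shows the key pad at (360,168), chute floor at about (290,175), and the tin in the cradle at (290,280). The fingers are at (232,285) and (398,285). Next I'll get the exact pose and the fingertip geometry from depth.

Run:
```python
from h import *
im=cv2.imread("pics/w2.png");d=np.load("pics/w2.npy")
box=np.zeros((400,640),bool);
k=box.copy();k[150:188,340:380]=im[150:188,340:380].max(2)<45
w=world("wrist",d,k);w=w[w[:,2]>.045];print("key n",len(w));key=(w.max(0)+w.min(0))/2;print(np.median(w,0),key)
f=box.copy();f[118:235,262:322]=1
P=world("wrist",d,f);
# robust plane
rng=np.random.default_rng(0);best=0
for _ in range(500):
    a,b,c=P[rng.integers(len(P),size=3)];n=np.cross(b-a,c-a);l=np.linalg.norm(n)
    if l<1e-6:continue
    n/=l;i=abs((P-a)@n)<.0015
    if i.sum()>best:best=i.sum();I=i
Q=P[I];n=np.linalg.svd(Q-Q.mean(0),full_matrices=False)[2][2];n*=np.sign(n[2])
print("slope",np.degrees(np.arccos(n[2])),best,len(P))
yaw=np.arctan2(-n[1],-n[0]);print("yaw",np.degrees(yaw))
# yaw from key pad / base rect
m=bot.masks_of("wrist","dispenser")[0]["region"]
B=world("wrist",d,m);Bp=B[abs(B[:,2]-.008)<.004]
r=cv2.minAreaRect((Bp[:,:2]*1000).astype(np.float32));print("base rect",r)
for y in(yaw,):
    X=np.array([np.cos(y),np.sin(y)]);Y=np.array([-X[1],X[0]])
    l=Q[:,:2]@Y;print("floor lateral",np.percentile(l,[.5,5,50,95,99.5]),"key lat",key[:2]@Y,np.median(w,0)[:2]@Y)
    # along: height 35mm above table
    A=np.c_[Q[:,:2]@X,np.ones(len(Q))];s=np.linalg.lstsq(A,Q[:,2],rcond=None)[0];print("x@35mm",(.035-s[1])/s[0],"key x",key[:2]@X)
# finger tips in tool frame
s=bot.read_state();R=Rn.from_rotvec(s["tcp_rot"])
g=np.ones((400,640),bool);W=world("wrist",d,g);T=R.inv().apply(W-s["tool_pos"])
T=T[(T[:,2]<.03)&(T[:,2]>-.06)&(abs(T[:,1])<.08)&(abs(T[:,0])<.04)]
for sg in(-1,1):
    t=T[T[:,1]*sg>0];print(len(t),np.round(1e3*np.percentile(t,[1,50,99],axis=0),1)); tip=t[t[:,2]>t[:,2].max()-.006];print(np.round(1e3*tip.min(0),1),np.round(1e3*tip.max(0),1))
```

```text
key n 824
[0.54756407 0.04088747 0.05145955] [0.54802113 0.04079541 0.04954012]
slope 20.038273432332005 5875 6990
yaw -28.772819925764292
base rect ((581.3890380859375, -24.126266479492188), (149.66986083984375, 243.43177795410156), 61.31847381591797)
floor lateral [0.20347835 0.20609068 0.23010516 0.25471213 0.25698923] key lat 0.2995419636565045 0.29940265661938426
x@35mm 0.46654851784698187 key x 0.46072338990665374
7991 [[-10.6 -58.5 -59.9]
 [  7.  -40.1 -53.9]
 [ 13.7 -26.6  -6.9]]
[-11.2 -33.3  -8.5] [ 11.2 -26.6  -2.5]
8018 [[-10.7  28.7 -59.9]
 [  6.9  42.2 -54.1]
 [ 13.6  60.4  -6.9]]
[-11.4  28.7  -8.4] [11.3 35.5 -2.4]
```

Run:
```python
from h import *
delta([.532,.0107,.06],61.3)
```

```text
d mm [ 12.5   9.2 180.3] turn deg [-0.   0.  -0.3]
```

```bash
python3 -m inch '[{"dx":0.0125,"dy":0.009,"dz":0.04,"ax":0,"ay":0,"az":-0.3,"fingers":0.36},{"dx":0.0125,"dy":0.009,"dz":0.08,"ax":0,"ay":0,"az":-0.3,"fingers":0.36},{"dx":0.0125,"dy":0.009,"dz":0.12,"ax":0,"ay":0,"az":-0.3,"fingers":0.36},{"dx":0.0125,"dy":0.009,"dz":0.15,"ax":0,"ay":0,"az":-0.3,"fingers":0.36},{"dx":0.0125,"dy":0.009,"dz":0.17,"ax":0,"ay":0,"az":-0.3,"fingers":0.36},{"dx":0.0125,"dy":0.009,"dz":0.18,"ax":0,"ay":0,"az":-0.3,"fingers":0.36},{"dx":0.0125,"dy":0.009,"dz":0.18,"ax":0,"ay":0,"az":-0.3,"fingers":0.36},{"dx":0.0125,"dy":0.009,"dz":0.18,"ax":0,"ay":0,"az":-0.3,"fingers":0.36}]'
python3 - <<'E'
from h import *
im,d=bot.read_camera("wrist");cv2.imwrite("pics/w3.png",im)
delta([.532,.0107,.06],61.3)
E
```

```text
time: 4.05
tool_pos: [0.5329, 0.0106, 0.0614]
tcp_rot: [0.779, 3.041, 0.001]
wrist_force: [-0.1, -0.4, 0.5]
width: 0.681
d mm [ 1.  -0.4  1.6] turn deg [ 0.1  0.1 -0. ]
```

View pics/w3.png

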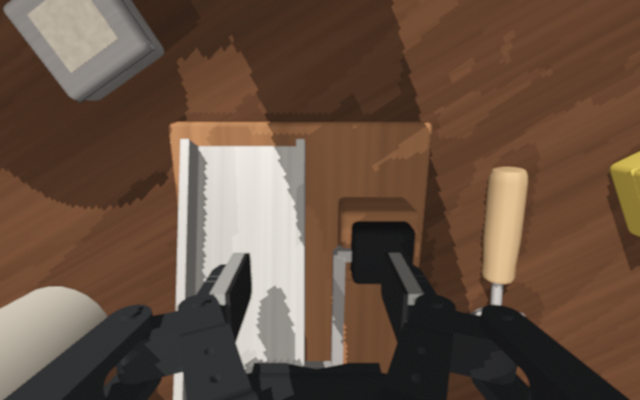

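The right fingertip at (400,262) is over the key pad, and the left one at (237,262) is inside the chute, whose walls are at about 190 and 300. Pressing now.

```bash
python3 -m inch '[{"dx":0.001,"dy":0,"dz":0.005,"ax":0,"ay":0,"az":0,"fingers":0.36},{"dx":0.001,"dy":0,"dz":0.010,"ax":0,"ay":0,"az":0,"fingers":0.36},{"dx":0.001,"dy":0,"dz":0.014,"ax":0,"ay":0,"az":0,"fingers":0.36},{"dx":0.001,"dy":0,"dz":0.018,"ax":0,"ay":0,"az":0,"fingers":0.36},{"dx":0.001,"dy":0,"dz":0.018,"ax":0,"ay":0,"az":0,"fingers":0.36},{"dx":0.001,"dy":0,"dz":0.018,"ax":0,"ay":0,"az":0,"fingers":0.36}]'
```

```text
time: 4.85
tool_pos: [0.5321, 0.0111, 0.0436]
tcp_rot: [0.779, 3.041, 0.001]
wrist_force: [-0.7, 0.5, 2.1]
width: 0.68
```

```bash
python3 -m inch '[{"dx":0,"dy":0,"dz":0.002,"ax":0,"ay":0,"az":0,"fingers":0.36},{"dx":0,"dy":0,"dz":0.003,"ax":0,"ay":0,"az":0,"fingers":0.36},{"dx":0,"dy":0,"dz":0.003,"ax":0,"ay":0,"az":0,"fingers":0.36}]'
```

```text
time: 5.22
tool_pos: [0.5321, 0.0111, 0.0406]
tcp_rot: [0.779, 3.041, 0.001]
wrist_force: [-2.1, 0.4, 3.3]
width: 0.685
```

```bash
python3 -m inch '[{"dx":0,"dy":0,"dz":0.002,"ax":0,"ay":0,"az":0,"fingers":0.36},{"dx":0,"dy":0,"dz":0.003,"ax":0,"ay":0,"az":0,"fingers":0.36},{"dx":0,"dy":0,"dz":0.003,"ax":0,"ay":0,"az":0,"fingers":0.36},{"dx":0,"dy":0,"dz":0.003,"ax":0,"ay":0,"az":0,"fingers":0.36}]'
python3 - <<'E'
from h import *
a,d=bot.read_camera("wrist");
b,e=bot.read_camera("top")
cv2.imwrite("pics/v4.png",np.hstack([cv2.resize(a,(480,300)),cv2.resize(b[120:240,270:390],(300,300))]))
E
```

```text
time: 5.72
tool_pos: [0.5322, 0.0111, 0.0382]
tcp_rot: [0.779, 3.041, 0.001]
wrist_force: [-3.5, 0.5, 8.3]
width: 0.68
```

View pics/v4.png

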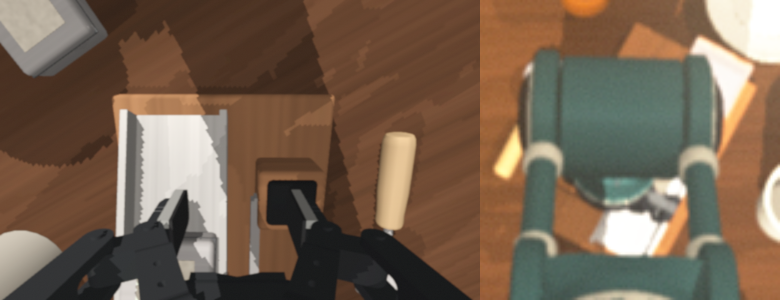

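The key is at its stop (8 N). The tin has popped out and shows at about (200,250), just behind the left finger. I'll check its pose and whether it is at rest.

```bash
python3 -m inch '[{"dx":0,"dy":0,"dz":0,"ax":0,"ay":0,"az":0,"fingers":0.36},{"dx":0,"dy":0,"dz":0,"ax":0,"ay":0,"az":0,"fingers":0.36},{"dx":0,"dy":0,"dz":0,"ax":0,"ay":0,"az":0,"fingers":0.36},{"dx":0,"dy":0,"dz":0,"ax":0,"ay":0,"az":0,"fingers":0.36}]'
python3 - <<'E'
from h import *
X=np.array([.8771,-.4802]);Y=np.array([.4802,.8771])
for i in range(2):
    a,d=bot.read_camera("wrist")
    for m in bot.masks_of("wrist","tin")[:4]:
        w=world("wrist",d,m["region"]);q=np.c_[w[:,:2]@X-(.461+.045),w[:,:2]@Y-.2302,w[:,2]]
        print(round(m["p"],2),m["box"],"disp frame min/med/max",np.round(1e3*np.percentile(q,[2,50,98],axis=0),1).tolist())
b,e=bot.read_camera("scene")
cv2.imwrite("pics/v5.png",np.vstack([cv2.resize(a[200:400,150:400],(500,400)),]))
cv2.imwrite("pics/v6.png",cv2.resize(b[160:280,240:360],(600,600),interpolation=2))
E
```

```text
time: 6.32
tool_pos: [0.5322, 0.0111, 0.0383]
tcp_rot: [0.779, 3.041, 0.001]
wrist_force: [-2.4, 0.1, 5.5]
width: 0.679
0.64 [163.6, 309.0, 291.7, 398.8] disp frame min/med/max [[-32.8, -24.4, 45.0], [-25.0, 12.7, 65.3], [-6.4, 23.6, 73.0]]
0.58 [160.6, 308.6, 289.9, 400.0] disp frame min/med/max [[-32.7, -24.6, 45.5], [-25.0, 12.6, 65.4], [-6.1, 23.6, 73.0]]
```

View pics/v5.png

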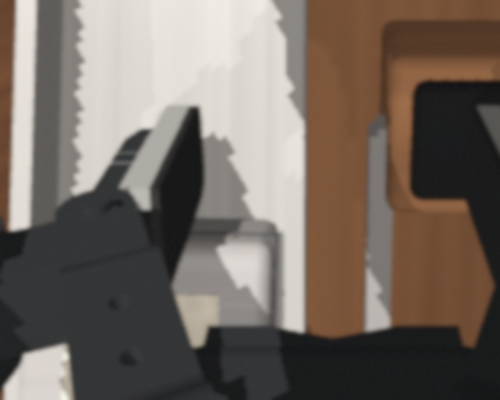

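View pics/v6.png

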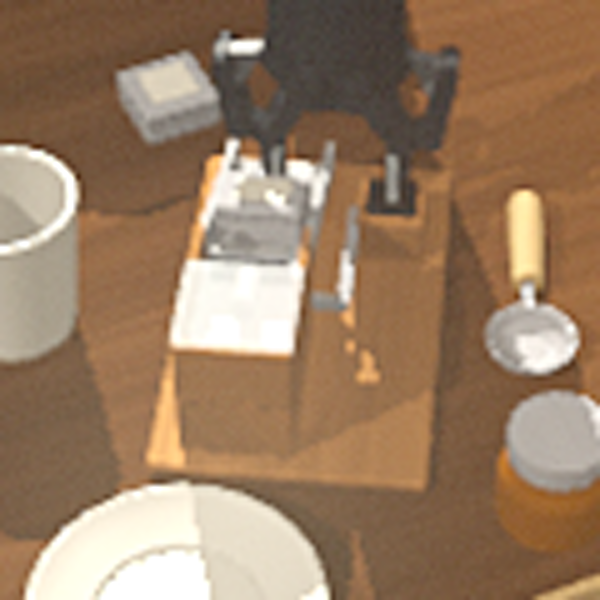

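The tin sits flush in the chute at (265,205) in the scene view, leaning on the left finger at (275,160), with the key held down at (392,190). One numeric check that it lies flat, then I'll hand in.

Run:
```python
from h import *
a,d=bot.read_camera("wrist");X=np.array([.8771,-.4802]);Y=np.array([.4802,.8771])
m=np.zeros((400,640),bool);m[325:362,248:284]=1
w=world("wrist",d,m);q=np.c_[w[:,:2]@X-.506,w[:,:2]@Y-.2302,w[:,2]]
floor=.062+(q[:,0]-.030)*np.tan(np.radians(20));h=(q[:,2]-floor)*np.cos(np.radians(20))
med=np.median(h);i=abs(h-med)<.003
c=np.linalg.lstsq(np.c_[q[i,:2],np.ones(i.sum())],q[i,2],rcond=None)[0]
print("lid height over floor",med,"n",i.sum(),len(h),"slopes deg",np.degrees(np.arctan(c[:2])))
s=bot.read_state();print(s["time"],s["wrist_force"])
ok=abs(med-.024)<.005 and abs(np.degrees(np.arctan(c[0]))-20)<4 and abs(np.degrees(np.arctan(c[1])))<4
print(ok)
if ok: print(bot.finish_job())
```

```text
lid height over floor 0.022277246724214165 n 1325 1325 slopes deg [20.24013057 -3.05195078]
6.625 [-2.8006588  -0.47272977  4.70182626]
True
the job is handed in; nothing more can be done
None
```

The tin is out of the dispenser and held on the chute, and I've handed the job in (no verdict is reported). One finger presses the key to its stop, and the other stands in the chute with the tin leaning against it.

**Last checks:**
- **Key:** it met its hard stop, at about 8 N on the wrist; the force then settled to about 5 N.
- **Tin flat:** the lid measured 22 mm above the chute floor against 24 mm expected. It slopes 20.2° along the chute, with about 3° of sideways tilt, which is within the 7° limit and may be depth noise.
- **Tin position:** its front edge is at dispenser x of about -33 mm, right at the finger's upslope face. I estimate its origin at about 33 mm down the slope, slightly short of the expected 35 to 42 mm but inside the 25 to 110 mm limit. It is within about 1 mm of the centre line.
- **At rest:** two successive pictures put it within 0.5 mm of the same place.
- **Contact with the finger:** I judged this from the position and pictures; the finger force itself was not measured.
- **Other things:** the spare tin, cup, spoon, plate and candle looked undisturbed in the last pictures. I did not check the remote, but the arm touched only the key and the tin.

The first move call was refused because its rows lacked some keys; the arm did not move, and I resent it complete.

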